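Strip the valve internals

ROBOT

A 6-joint arm with a two-finger parallel gripper is mounted at the origin on the work surface. World frame = base frame: x ahead of the robot, y to its left, z up, the work surface at z = 0. Lengths are in m, angles in rad, forces in N, time in s.
With the tool pointing down it reaches from about 0.35 to 0.85 m from the base axis. Payload 8.1 kg.
Tool frame: the origin (TCP) lies on the centre line of the jaws, within the pads' length; the fingertips stand robot.finger_overhang ahead of it and the grasp point (between the pads) lies 5 mm behind it (robot.finger_overhang is the distance from the TCP to the fingertips, in m); z points along the fingers, y is the line along which they close (so a half turn about z gives the same grasp; the last joint's range is limited). The gripper opens to 93 mm and grips with 3 to 60 N. Pads are 15 mm wide; open, the fingers measure 128 mm over their backs; the gripper's body (75 mm by 188 mm) begins 65 mm behind the grasp point.
Start: joints at [-0.085, 0.13, 1.488, -0, 1.523, -0.085], TCP at [0.6, 0, 0.233] pointing down, gripper open.
Joint ranges: [-2.96, 2.96], [-0.89, 2.26], [0.02, 2.5], [-1.34, 4.48], [0, 2.73], [-2.66, 2.66]. Speed limits (rad/s): [2.39, 2.39, 2.79, 3.14, 3.14, 3.14].

INTERFACE

Orientations are given as a unit quaternion [x, y, z, w].
In Python, from station import robot, claw, readout, cams, order gives the robot as it stands. The module is installed in compiled form; this text tells all that it offers. Calls block until the motion is done:
- robot.move_pose(position, orientation): joint-space move of the TCP to a pose.
- robot.move_linear(position, max_speed=0.15, ori=None, f_stop=None): straight line of the TCP; ori=None keeps the orientation; max_speed is the mean speed in m/s. With f_stop (N) it stops when the force on the tool has changed by that much, and returns True; else False.
- robot.move_j(angles): joint-space move.
- claw.command_gripper(opening): finger opening in m; the grip force is fixed at half the most; returns when the fingers have stopped.
- robot.hold(seconds).
- robot.solve_ik(position, orientation): joint angles nearest the present ones, or None.
- readout.get_state(): the state.
- cams.camera(name): name is "scene" or "side" or "wrist"; returns a dict with "frame" (384x512x3 uint8, red, green, blue), "range_z" (384x512 float32, m along the optical axis (not along the pixel's ray), 0 where there is no reading), "camera_matrix" (3x3 intrinsics, pixels), "R" (3x3) and "t" (3): a world point X has camera coordinates R X + t; the wrist camera has in their place "tool_from_camera" (4x4, takes a point from camera to tool coordinates, whose origin is the TCP and whose axes are the flange's). Camera axes: x right, y down, z forward; pixel columns grow to the right and rows downward; lengths in m; the calibration is good to about 2 mm. The wrist camera is an equidistant fisheye: a pixel r from the principal point sees the ray r / f radians off the axis. A picture is of the moment at which its call begins: read the wrist's pose just before it.
A pose or a line that the arm cannot do raises robot.PlanningError and nothing moves.
- order.finish_job(): hands the job in; it is judged then, once.
The state is a dict: "clock": time; "joint_pos": joint angles; "qvel": joint speeds; "joint_torque": joint torques, N m; "position": TCP position; "tcp_rot": TCP orientation; "contact_force": force on the tool from outside, world axes, zero at the start; "torque": the same for the moment, N m; "gripper_width": finger opening in m; "grip_force": force on a finger pad.
Only numpy, scipy, OpenCV 4.12 (cv2) and the standard library are available. Lean on these libraries where they do the work, as an engineer would, in place of code of your own. Each camera call takes 0.05 s, during which the arm holds its last target. There are 200 camera calls.

TASK

The filter valve on the bench has its cover off: strip its insides from the top down, one part at a time. Set the brass bush in the picking bin, the spring in the round parts dish, the washer on the steel bench block with no overhang and the rotor in the wash tub, each the same way up as it came out; set them down, do not drop them, and leave the grease jar where it stands.

Things in the scene. Friction and masses are not known exactly. Their poses are not given: they have to be found in the camera images.
- valve: Black plastic filter-valve body, fixed upright on an amber slotted collar: round, 160 mm over its top flange; a port reaches 104 mm out along own +x, another 86 mm along +y. Origin on its axis at bench level, z up. Open well 124 mm wide, floor 70 mm and rim 108 mm above the origin. In it, stacked round the rotor's boss from below: rotor, washer, spring, bush, all free to lift straight up.
- rotor: Dark grey plastic rotor, about 0.35 kg, bottom of the stack: disc 112 mm across, 40 mm high, ribs 2 mm high near its edge, with a round central boss 22 mm across standing 42 mm above the disc, bare once the rest is off; lift it by that. Origin at the centre of its flat underside, z up along the boss. Sits in the well with 6 mm play all round, disc top 2 mm above the valve's rim.
- washer: Flat white plastic washer, 62 mm outside, 26 mm bore, 6 mm thick, about 25 g; lies flat on the rotor's top face around the boss (2 mm play). Origin at the centre of its underside.
- spring: Steel coil spring, stiff (treat it as rigid), 52 mm outside, 42 mm inside, 30 mm high, about 60 g; stands on the washer around the boss. Origin at the centre of its underside, z along its axis.
- bush: Brass flanged bush, about 0.12 kg, top of the stack: tube 34 mm outside, 26 mm bore, 26 mm high in all; flange 50 mm across, 5 mm thick, its underside 5 mm above the tube's lower end. The flange lies on the spring; the 16 mm of tube above it can be gripped. Origin at the centre of the tube's lower end, z up; it stands on that end when set down.
- bin: Blue plastic picking bin, fixed, 125 mm (own x) by 105 mm (own y) outside, 55 mm high with a low front of 25 mm on its -x side; walls and floor 4 mm thick, open on top. Origin at the centre of its underside.
- dish: Round stainless-steel parts dish, fixed, 145 mm over the rim, 29 mm high, sides flaring from a flat inner floor about 114 mm across that lies 5 mm above its underside. Origin at the centre of its underside.
- block: Plain square steel bench block, fixed, 95 x 95 mm and 20 mm high, flat top. Origin at the centre of its underside, x and y parallel to its sides.
- tub: Green plastic rectangular wash tub, fixed, empty, 170 mm (own x) by 150 mm (own y) outside, 60 mm high, walls and floor 4 mm thick (a rim lip adds 4 mm all round), open on top. Origin at the centre of its underside.
- grease: Small loose white screw-top jar of grease, 52 mm across, 46 mm high, about 0.12 kg, standing on the bench near its middle, between the other things and the robot. Origin at the centre of its underside. Not to be moved.
Things that resemble listed ones, but are neither listed nor needed, are in the scene too. Leave any black or turquoise look-alike of the spring alone.

How it is judged:
By the outcome, as a careful person would: the job done as asked, in the order asked, and still so for the second after the job is handed in, with the robot touching nothing.
It also fails if it takes over 125 s, if anything falls off the work surface, if the arm or the gripper's body presses on something with over 40 N, if the wrist force passes 120 N, or if a joint passes its speed limit or range.

## Working session

There is one attempt and no reset: what is moved stays moved. The work goes in short steps, each a Python script; the robot and the scene stay as the last script left them, time stands still between calls to the robot, and variables do not carry over. Pictures are saved under pics/ and viewed, at most 14 in all, crops included, and the job is handed in when it is done.

```bash
mkdir -p pics; cat > h.py <<'E'
import numpy as np, cv2
from station import robot, claw, readout, cams, order
def cloud(c):
    K=c["camera_matrix"];z=c["range_z"];v,u=np.mgrid[:384,:512]
    p=np.stack([(u-K[0,2])/K[0,0]*z,(v-K[1,2])/K[1,1]*z,z],-1)
    return (p-c["t"])@c["R"]
E
python3 - <<'E'
from h import *
for n in("scene","side"):
    c=cams.camera(n);np.savez(n+"0.npz",**c)
    cv2.imwrite(f"pics/{n}0.png",cv2.resize(c["frame"][:,:,::-1],(800,600),interpolation=cv2.INTER_CUBIC))
s=readout.get_state();print(robot.finger_overhang,s["clock"],s["tcp_rot"],s["gripper_width"],s["contact_force"])
E
```

```text
0.014 0.1 [ 7.07105547e-01  7.07107567e-01 -5.19482271e-04 -6.04328667e-04] 0.09294320156768808 [ 0.08094189 -1.10646718  0.02352517]
```

View pics/scene0.png

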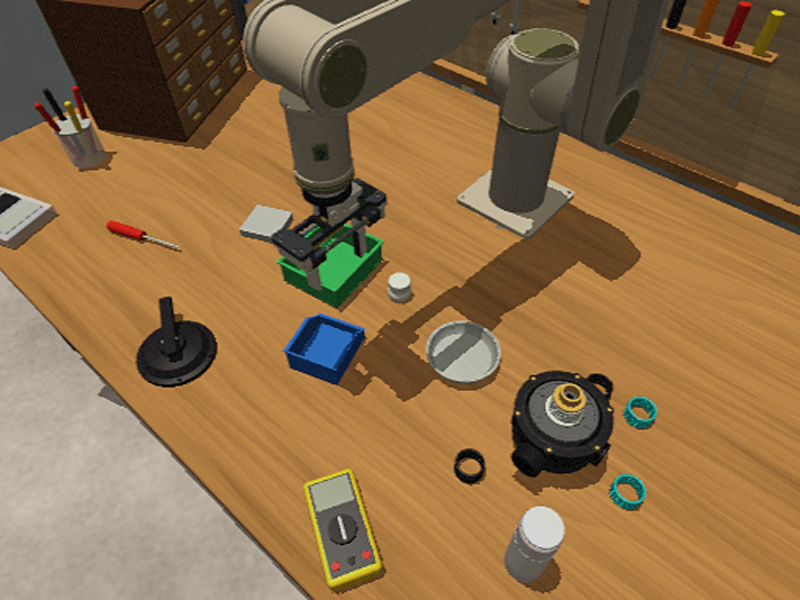

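View pics/side0.png

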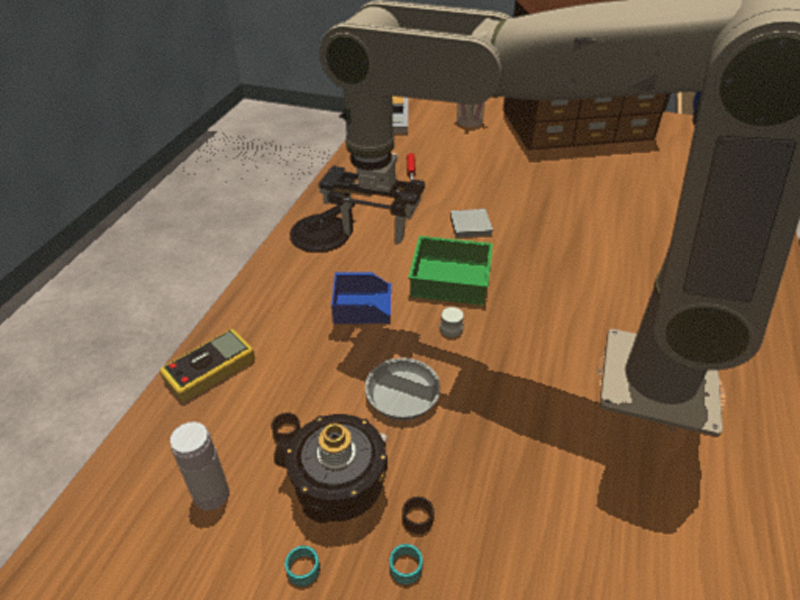

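The scene view shows the valve at (565,410), dish (464,352), bin (326,347), tub (331,262), block (268,222), jar (399,287). The arm partly hides the tub and block, but the side view shows them clearly. Next I'll fit positions from depth.

```bash
cat > m.py <<'E'
from h import *
A={n:dict(np.load(n+"0.npz")) for n in("scene","side")}
P={n:cloud(A[n]) for n in A}
s=512/800
def sel(n,box,zl,zh):
    x0,y0,x1,y1=[int(b*s) for b in box]
    q=P[n][y0:y1,x0:x1].reshape(-1,3); return q[(q[:,2]>zl)&(q[:,2]<zh)]
def rep(name,n,box,zl,zh):
    q=sel(n,box,zl,zh)
    if len(q)<5: print(name,n,len(q));return
    r=cv2.minAreaRect((q[:,:2]*1000).astype(np.float32)); c=cv2.minEnclosingCircle((q[:,:2]*1000).astype(np.float32))
    print(name,n,len(q),"rect",np.round(r[0],1),np.round(r[1],1),round(r[2],1),"circ",np.round(c[0],1),round(c[1],1),"z",np.round(np.median(q[:,2])*1000,1))
B={"bush":((545,375,595,420),(315,418,355,458),.158,.175),"flange":((545,375,595,420),(310,415,365,470),.147,.156),
"disc":((515,370,620,450),(280,415,395,510),.106,.116),
"dishrim":((420,310,505,390),(355,350,445,425),.024,.034),"dish":((420,310,505,390),(355,350,445,425),.002,.009),
"binrim":((275,305,375,390),(325,265,397,330),.05,.06),"bin":((275,305,375,390),(325,265,397,330),.008,.06),
"tubrim":((270,220,392,310),(405,232,498,310),.055,.066),
"block":((235,200,300,245),(445,203,500,242),.014,.026),"jar":((383,265,415,305),(435,302,470,342),.04,.052)}
for k,(a,b,l,h) in B.items():
    rep(k,"scene",a,l,h);rep(k,"side",b,l,h)
# ortho height/colour map 1 mm
H=np.zeros((900,1100,3),np.uint8)
for n in ("scene","side"):
    q=P[n].reshape(-1,3);f=A[n]["frame"].reshape(-1,3)
    m=(q[:,0]>.1)&(q[:,0]<.95)&(abs(q[:,1])<.54)&(q[:,2]<.2)&(q[:,2]>-.01)&(A[n]["range_z"].ravel()>0)
    for p,col in zip(q[m],f[m]):
        cv2.circle(H,(int(550-p[1]*1000),int(900-p[0]*900)),1,col[::-1].tolist(),-1)
cv2.imwrite("pics/ortho.png",cv2.resize(H,(800,600)))
E
python3 m.py
```

```text
bush scene 105 rect [515.4 422. ] [32.3 34. ] 70.2 circ [515.5 421.1] 17.6 z 165.7
bush side 102 rect [513.5 423.4] [32.  31.7] 66.4 circ [514.1 422.5] 17.0 z 165.6
flange scene 191 rect [520.2 422.6] [45.  49.1] 12.9 circ [516.8 422.8] 26.0 z 152.0
flange side 189 rect [511.9 425.5] [47.9 42.9] 31.8 circ [512.7 422.3] 25.5 z 151.0
disc scene 1861 rect [510.4 419. ] [146.8 163.1] 41.5 circ [515.  422.2] 82.2 z 109.9
disc side 1942 rect [515.4 422.7] [160.4 159.7] 0.7 circ [514.3 422.3] 83.5 z 109.0
dishrim scene 300 rect [478.1 194.3] [143.7 143.5] 52.9 circ [477.  195.2] 74.1 z 29.1
dishrim side 267 rect [475.5 193.9] [141.6 145. ] 20.0 circ [477.5 194.5] 73.8 z 28.1
dish scene 1237 rect [454.1 181.4] [195.5 179.1] 40.2 circ [453.9 181.3] 132.4 z 5.2
dish side 1002 rect [491.4 173.9] [180.1 187.7] 18.1 circ [495.1 170.4] 121.5 z 4.8
binrim scene 234 rect [658.4 -12.8] [ 94.5 115. ] 17.3 circ [659.2 -11.7] 70.3 z 56.1
binrim side 156 rect [656.9 -12.2] [ 91.6 122.1] 19.8 circ [656.1 -13.9] 71.0 z 54.9
bin scene 949 rect [621.1 -24.2] [173.2 115. ] 17.2 circ [623.5 -23.5] 98.3 z 30.6
bin side 797 rect [640.1 -17.5] [125.9 121.4] 18.0 circ [641.3 -17. ] 82.7 z 32.4
tubrim scene 251 rect [ 477.4 -169.6] [179.8 159.3] 8.4 circ [ 478.5 -170. ] 115.9 z 61.2
tubrim side 337 rect [ 476.  -171.6] [178.2 165.2] 8.2 circ [ 476.6 -169.4] 115.8 z 60.3
block scene 450 rect [ 482.6 -396.5] [98.4 98.7] 22.4 circ [ 481.8 -395.9] 65.4 z 20.9
block side 349 rect [ 479.3 -393.1] [ 95.1 102.9] 23.4 circ [ 479.4 -394. ] 65.0 z 19.8
jar scene 130 rect [434.3 -10.1] [44.2 45. ] 85.1 circ [434.  -10.6] 23.5 z 46.6
jar side 120 rect [432.7  -8.4] [43.1 46.8] 14.0 circ [432.5  -9.3] 24.5 z 45.4
```

View pics/ortho.png

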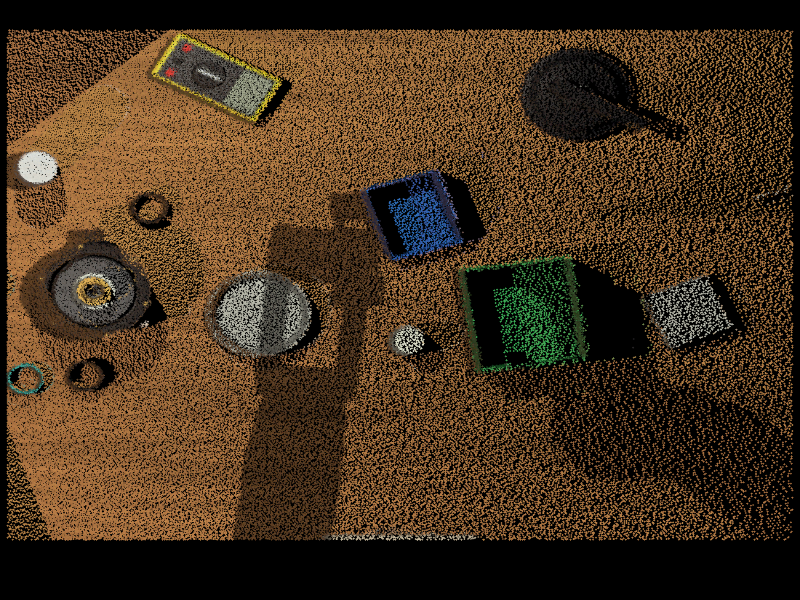

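```bash
cat >> h.py <<'E'
from scipy.spatial.transform import Rotation as Rn
def Q(deg=0):  # tool down; 0 deg: fingers close along world x
    return (Rn.from_euler('z',deg,degrees=True)*Rn.from_quat([.5**.5,.5**.5,0,0])).as_quat()
def st(m=""):
    s=readout.get_state();print(m,"t",round(s["clock"],1),"p",np.round(s["position"],4),"F",np.round(s["contact_force"],1),"w",round(s["gripper_width"],4),"gf",round(s["grip_force"],1));return s
def wrist(name):
    s=readout.get_state();c=cams.camera("wrist");np.savez(name+".npz",pos=s["position"],rot=s["tcp_rot"],**c)
    cv2.imwrite(f"pics/{name}.png",c["frame"][:,:,::-1])
    return c
def wcloud(name):
    c=np.load(name+".npz");K=c["camera_matrix"];v,u=np.mgrid[:384,:512]
    x=(u-K[0,2]);y=(v-K[1,2])*K[0,0]/K[1,1];r=np.hypot(x,y)+1e-9;th=r/K[0,0];z=c["range_z"];t=np.tan(th)*z/r
    p=np.stack([x*t,y*t,z],-1);T=c["tool_from_camera"]
    return (p@T[:3,:3].T+T[:3,3])@Rn.from_quat(c["rot"]).as_matrix().T+c["pos"]
E
cat > a.py <<'E'
from m import *
for n,b in(("scene",B["binrim"][0]),("side",B["binrim"][1])):
    q=sel(n,b,.045,.06)[:,:2]*1000
    for a in(17.5,):
        c,s_=np.cos(np.radians(a)),np.sin(np.radians(a));o=np.c_[q@[c,s_],q@[-s_,c]]
        lo,hi=np.percentile(o,2,0),np.percentile(o,98,0);X=hi[0]-62.5;Y=(lo[1]+hi[1])/2
        print(n,lo,hi,"centre",X*c-Y*s_,X*s_+Y*c)
robot.move_pose([.515,.422,.27],Q());st()
wrist("w1");q=wcloud("w1").reshape(-1,3)
g=q[(np.hypot(q[:,0]-.515,q[:,1]-.422)<.035)]
for l,h in((.16,.172),(.148,.156),(.10,.114)):
    G=(q if l==.1 else g);G=G[(G[:,2]>l)&(G[:,2]<h)];print(l,len(G),cv2.minEnclosingCircle((G[:,:2]*1000).astype(np.float32)),np.median(G[:,2]) if len(G) else 0)
E
python3 a.py | grep -v rect
```

```text
scene [ 581.44256923 -265.74161258] [ 670.85608648 -153.54775653] centre 643.240884246623 -17.00548592509881
side [ 572.10223408 -267.85862861] [ 667.46025868 -150.78012193] centre 639.9044033284199 -17.71637806208122
 t 1.7 p [0.5157 0.4209 0.2699] F [-0.6 -0.5 -0.6] w 0.093 gf 0.0
0.16 519 ((514.5883178710938, 423.4246826171875), 16.83126449584961) 0.16565349481348463
0.148 1395 ((514.741455078125, 422.8524475097656), 24.99382781982422) 0.15047406207886876
0.1 12188 ((574.7935791015625, 467.60528564453125), 153.6363525390625) 0.1079095405078567
```

View pics/w1.png

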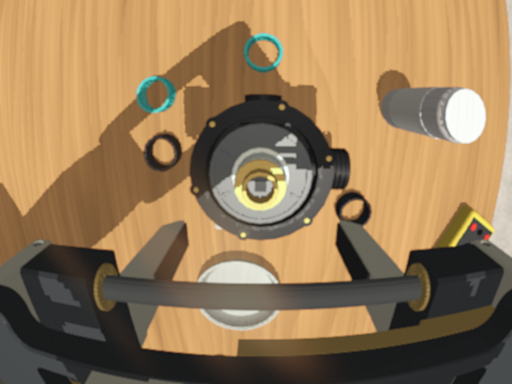

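The wrist view shows the bush centred at (262,183) on top of the stack, between the open fingers. The wrist and overhead fits agree on about (0.5147, 0.423). I'll pick it now.

```bash
cat > b.py <<'E'
from h import *
C=[.5147,.423]
claw.command_gripper(.06)
robot.move_linear(C+[.20],.12); 
print(robot.move_linear(C+[.1665],.05,f_stop=6));st("down")
claw.command_gripper(.0);st("grip")
robot.move_linear(C+[.23],.08);st("up")
wrist("w2")
E
python3 b.py
```

```text
False
down t 4.0 p [0.5148 0.4231 0.1667] F [-0.3  0.4 -0.2] w 0.06 gf 0.0
grip t 4.6 p [0.5148 0.4231 0.1668] F [0.7 0.1 1.7] w 0.0338 gf 30.0
up t 5.5 p [0.5144 0.4228 0.2292] F [ 0.6  0.8 -1.7] w 0.0335 gf 30.0
```

View pics/w2.png

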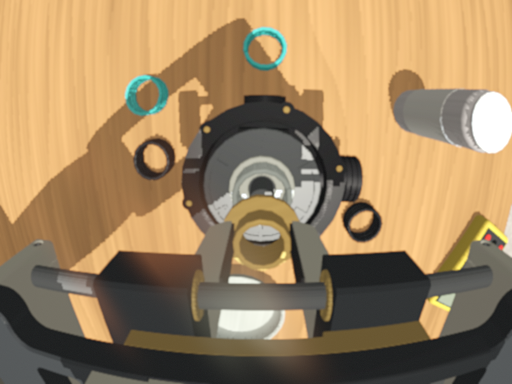

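The wrist view shows the bush held between the fingers at (262,232) and the spring still in place around the boss at (262,180). Next I'll place the bush.

```bash
cat > c.py <<'E'
from h import *
X,Y=.641,-.017
robot.move_pose([X,Y,.20],Q(17.5))
robot.move_linear([X,Y,.045],.12)
print(robot.move_linear([X,Y,.0265],.02,f_stop=4));st("set")
claw.command_gripper(.046);st("rel")
robot.move_linear([X,Y,.20],.12)
wrist("w3")
robot.move_pose([.5147,.423,.25],Q());st()
wrist("w4");q=wcloud("w4").reshape(-1,3)
g=q[(np.hypot(q[:,0]-.515,q[:,1]-.423)<.045)]
for l,h,r in((.14,.149,.03),(.149,.156,.014),(.112,.119,.036)):
    G=g[(g[:,2]>l)&(g[:,2]<h)&(np.hypot(g[:,0]-.515,g[:,1]-.423)<r)];print(l,len(G),cv2.minEnclosingCircle((G[:,:2]*1000).astype(np.float32)),np.median(G[:,2]) if len(G) else 0)
cv2.imwrite("pics/w34.png",np.hstack([cv2.imread("pics/w3.png")[:300,60:460],cv2.imread("pics/w4.png")[:300,60:460]]))
E
python3 c.py
```

```text
True
set t 9.4 p [ 0.6408 -0.017   0.0297] F [-1.7  0.6  5.8] w 0.0339 gf 30.0
rel t 9.9 p [ 0.6397 -0.0168  0.0284] F [-0.3 -1.  -0.1] w 0.0459 gf 0.0
 t 13.2 p [0.5153 0.4221 0.2498] F [ 0.2  0.3 -0.3] w 0.046 gf 0.0
0.14 892 ((514.9673461914062, 424.086669921875), 25.91010856628418) 0.14438437802780463
0.149 474 ((515.1276245117188, 422.9857482910156), 11.14732837677002) 0.15117291045948492
0.112 960 ((514.8510131835938, 422.4774475097656), 30.8936710357666) 0.11504516143374613
```

View pics/w34.png

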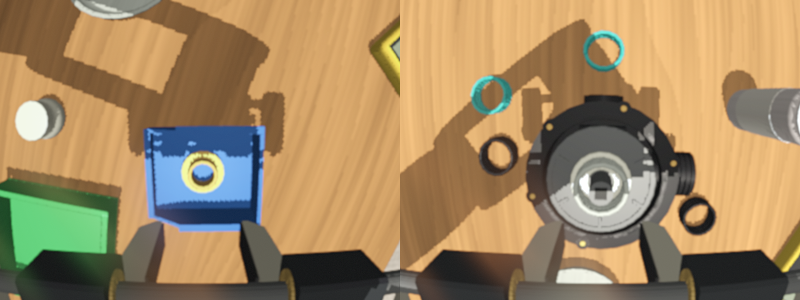

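The pictures show the bush upright in the middle of the bin at (203,172). The spring now sits bare around the boss at (600,182). Spring and then washer next.

```bash
cat > d.py <<'E'
from h import *
S=[.515,.4235]
claw.command_gripper(.07)
robot.move_linear(S+[.18],.12)
print(robot.move_linear(S+[.135],.05,f_stop=6));st("down")
claw.command_gripper(.0);s=st("grip")
robot.move_linear(S+[.20],.08);st("up")
X,Y=.477,.195
robot.move_pose([X,Y,.15],Q())
robot.move_linear([X,Y,.04],.12)
print(robot.move_linear([X,Y,.021],.02,f_stop=4));st("set")
claw.command_gripper(.060);st("rel")
robot.move_linear([X,Y,.16],.12)
wrist("w5")
robot.move_pose([.515,.4225,.21],Q());st()
wrist("w6");q=wcloud("w6").reshape(-1,3)
for l,h,r,R in((.113,.119,.013,.036),(.149,.156,0,.016),(.108,.1125,.033,.055)):
    d=np.hypot(q[:,0]-.515,q[:,1]-.423)
    G=q[(q[:,2]>l)&(q[:,2]<h)&(d<R)&(d>r)];print(l,len(G),cv2.minEnclosingCircle((G[:,:2]*1000).astype(np.float32)),np.median(G[:,2]) if len(G) else 0)
cv2.imwrite("pics/w56.png",np.hstack([cv2.imread("pics/w5.png")[:300,60:460],cv2.imread("pics/w6.png")[:300,60:460]]))
E
python3 d.py
```

```text
False
down t 15.7 p [0.5153 0.4237 0.1355] F [-0.1  0.4  0.5] w 0.0701 gf 0.0
grip t 16.1 p [0.5151 0.4236 0.1354] F [-0.3 -1.2  1.3] w 0.0522 gf 30.0
up t 17.1 p [0.5146 0.4233 0.1992] F [-0.  -0.1 -1.5] w 0.0523 gf 30.0
True
set t 19.8 p [0.4768 0.1949 0.0243] F [-1.7 -1.   5.9] w 0.0522 gf 30.0
rel t 20.2 p [0.4759 0.1946 0.0234] F [ 1.1 -0.1  1.1] w 0.06 gf 0.0
 t 22.5 p [0.5149 0.4214 0.2091] F [ 0.8  0.3 -0.2] w 0.0599 gf 0.0
0.113 2580 ((514.8970336914062, 422.7100830078125), 30.878963470458984) 0.1150096374152273
0.149 647 ((514.7862548828125, 422.55255126953125), 11.292888641357422) 0.15119923248224185
0.108 7092 ((515.001220703125, 422.99859619140625), 54.992347717285156) 0.10952771900716685
```

View pics/w56.png

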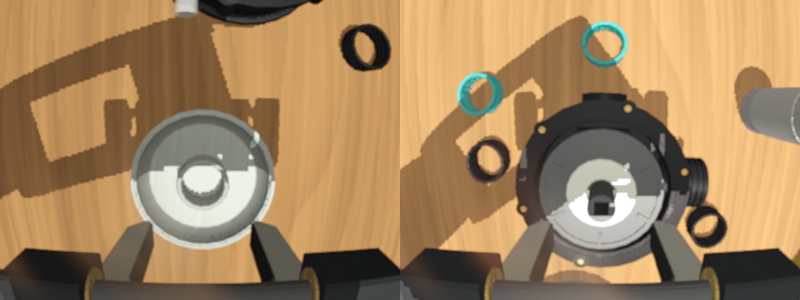

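The spring stands upright in the dish at (203,180), and the washer is bare on the rotor at (600,192).

```bash
cat > e.py <<'E'
from h import *
S=[.5149,.4227]
claw.command_gripper(.070)
robot.move_linear(S+[.145],.12)
hit=robot.move_linear(S+[.1262],.03,f_stop=4);print(hit);s=st("down")
if hit: robot.move_linear(S+[s["position"][2]+.0007],.02)
claw.command_gripper(.0);st("grip")
robot.move_linear(S+[.24],.08);st("up")
wrist("w7")
E
python3 e.py
```

```text
False
down t 24.4 p [0.5149 0.4227 0.1263] F [-0.3 -0.2 -0.1] w 0.0698 gf 0.0
grip t 24.8 p [0.5151 0.4228 0.1265] F [-0.3  0.1  1.3] w 0.0596 gf 29.9
up t 26.4 p [0.5146 0.4225 0.2392] F [0.1 0.  0.1] w 0.0597 gf 29.9
```

View pics/w7.png

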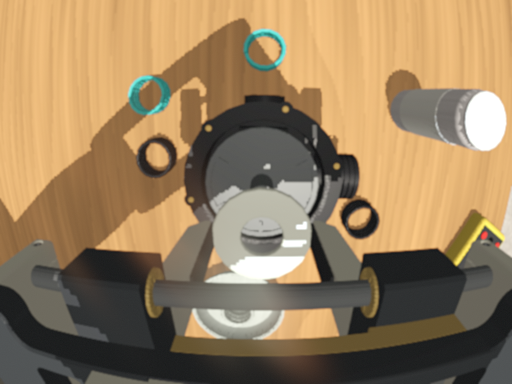

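The washer is held flat at (262,235) and the rotor is bare.

```bash
cat > f.py <<'E'
from h import *
X,Y=.481,-.3945
robot.move_pose([X,Y,.14],Q(23))
robot.move_linear([X,Y,.052],.10)
print(robot.move_linear([X,Y,.0335],.02,f_stop=3));st("set")
claw.command_gripper(.068);st("rel")
robot.move_linear([X,Y,.15],.12)
wrist("w8")
robot.move_pose([.515,.4225,.25],Q());st()
c=cams.camera("scene");np.savez("scene1.npz",**c)
cv2.imwrite("pics/w8s.png",np.hstack([cv2.imread("pics/w8.png")[:300,60:460],cv2.resize(c["frame"][100:220,140:300,::-1],(400,300))]))
E
python3 f.py
```

```text
True
set t 31.1 p [ 0.4808 -0.3943  0.0364] F [ 0.1 -0.1  4.2] w 0.0594 gf 29.9
rel t 31.5 p [ 0.4801 -0.3937  0.0353] F [ 0.  -0.4  0.5] w 0.0679 gf 0.0
 t 35.5 p [0.5155 0.4217 0.2498] F [ 0.5  0.3 -0. ] w 0.0684 gf 0.0
```

View pics/w8s.png

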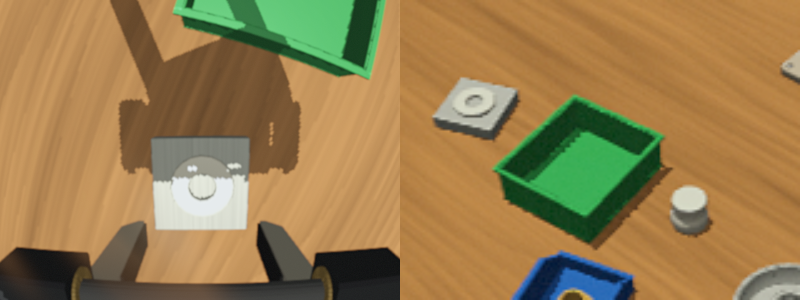

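The washer lies flat and central on the block at (203,187), with no overhang. Rotor next.

```bash
cat > g.py <<'E'
from h import *
S=[.5149,.4227]
claw.command_gripper(.045)
robot.move_linear(S+[.17],.12)
print(robot.move_linear(S+[.132],.05,f_stop=6));st("down")
claw.command_gripper(.0);st("grip")
robot.move_linear(S+[.24],.06);st("up")
X,Y=.477,-.170
robot.move_pose([X,Y,.22],Q(8.4))
robot.move_linear([X,Y,.085],.10);st("pre")
print(robot.move_linear([X,Y,.063],.02,f_stop=5));st("set")
claw.command_gripper(.032);st("rel")
robot.move_linear([X,Y,.22],.12)
robot.move_pose([.56,.25,.35],Q());st()
for n in("scene","side"):
    c=cams.camera(n);cv2.imwrite(f"pics/{n}2.png",cv2.resize(c["frame"][:,:,::-1],(800,600),interpolation=cv2.INTER_CUBIC));np.savez(n+"2.npz",**c)
    q=cloud(c).reshape(-1,3);d=np.hypot(q[:,0]-X,q[:,1]-Y)
    for l,h,R in((.075,.1,.03),(.04,.048,.06)):
        G=q[(q[:,2]>l)&(q[:,2]<h)&(d<R)];print(n,len(G),np.median(G,0),np.round(np.std(G,0),4))
E
python3 g.py
```

```text
False
down t 37.9 p [0.5151 0.4228 0.1324] F [ 0.1 -0.7  0.3] w 0.0453 gf 0.0
grip t 38.4 p [0.5149 0.4228 0.1323] F [-1.5 -0.5  2.5] w 0.022 gf 30.0
up t 40.4 p [0.5147 0.4226 0.2395] F [-0.2  0.5 -2.4] w 0.0214 gf 30.0
pre t 44.0 p [ 0.4776 -0.1703  0.0858] F [-0.2 -0.4 -2.9] w 0.0215 gf 30.0
True
set t 44.9 p [ 0.4768 -0.1699  0.0661] F [-0.1  0.5  4.2] w 0.0215 gf 30.0
rel t 45.3 p [ 0.4755 -0.1693  0.0647] F [-0.6  0.7 -0.4] w 0.032 gf 0.0
 t 48.4 p [0.5602 0.2489 0.3495] F [0.9 0.7 0.1] w 0.032 gf 0.0
scene 38 [ 0.47938544 -0.16781627  0.0861347 ] [0.0058 0.0065 0.0034]
scene 505 [ 0.48635977 -0.16330223  0.04508923] [0.0291 0.0284 0.0017]
side 32 [ 0.47636468 -0.1650997   0.08529122] [0.0056 0.0063 0.0036]
side 403 [ 0.47105816 -0.16330801  0.04420885] [0.0304 0.027  0.0018]
```

View pics/scene2.png

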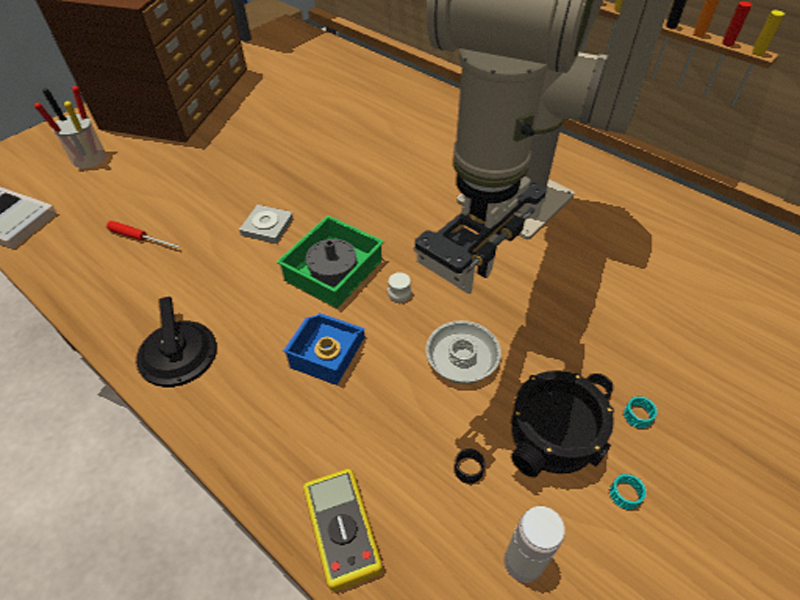

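View pics/side2.png

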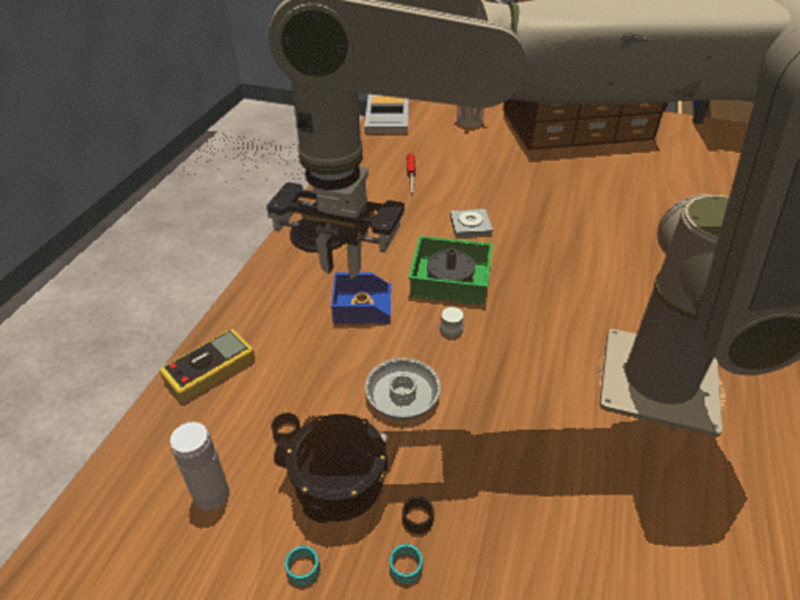

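Both views show the bush in the bin (327,347), spring in the dish (463,350), washer on the block (265,219) and rotor flat in the tub (331,259). The jar is still at (399,287) and the valve is empty.

```bash
python3 -c "
from h import *
print(order.finish_job())"
```

```text
the job is handed in; nothing more can be done
None
```

The job is handed in at about 48 s on the robot's clock: bush in the bin, spring in the dish, washer flat on the block with no overhang and rotor in the tub, all the same way up, taken off in order and set down gently, with the grease jar left where it stood.

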